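Hang the graver block on its keyhole plate

TASK

Hang the small wooden graver block on the tool board: bring the keyhole of its steel back plate over the screw head, push it back past the head, then slide it down until the screw sits fully home at the top of the narrow slot, and let go so that it hangs upright by itself. The screw was driven in by hand, somewhat left or right of the board's middle, so feel for it gently and never force the block against the screw or the board. Leave the tin, the cup and the hammer where they are.

Things in the scene. Friction and masses are not known exactly. Their poses are not given: they have to be found in the camera images.
- board: Fixed upright grey tool board on the bench: panel 160 wide (y), 175 high, 18 thick, feet only behind it. Origin on the bench at the foot of its front face, mid-width; +x points straight out of the front face, y along it, z up. Hung, the holder has the board's orientation, its plate between board face and screw head, its origin 58 mm above the board's origin.
- screw_mark (a point): Mark on the board's front face, mid-width, 150 mm up; axes as the board. A rigid steel screw sticks out along +x at this height but beside the mark: anywhere up to 14 mm to either side (y -14 to 14 mm), not measured. Shank 6 mm diameter, 9 mm long; then a flat head 13 mm diameter, 4 mm thick, its front 13 mm off the face.
- holder: Loose graver block, about 0.3 kg, on the bench: upright steel plate 64 wide (y), 112 high (z), 5 thick (x 0 to 5), and in front of it a beech block 40 wide (y), 90 deep (x 5 to 95), 30 high (z 0 to 30), small dark holes on top. Origin at the bottom of the plate's back face, mid-width; +x from plate towards block, z up.
- keyhole (a point): In the holder's plate at y 0, z 74 mm, on its back face; axes as the holder. Where the screw's axis must be for the head to pass. Wide hole: 17 mm wide, from 9 mm below this point to 9 above, lower corners cut 4 mm; there, between square shoulders, a slot 8 mm wide begins, ending 21 mm above this point. Hung, the slot's end rests on the shank.
- grip (a point): Middle of the block, 60 mm in front of the plate's back face, 23 mm above the holder's underside: a good grasp is here, from above, across the block's 40 mm width (y), so that the gripper stays clear of plate and board.
- tin: Bystander: round brass can, 80 diameter, about 85 high, origin at the centre of its underside. Leave alone.
- cup: Bystander: blue plastic cup, 64 diameter, 70 high, origin at the centre of its underside. Leave alone.
- hammer: Bystander: small hammer lying on the bench, 240 long, origin near its middle. Leave alone.
Not all that is in view belongs to the job. Of the things that look like the holder, take the one that is farthest to the robot's right at the start.

How it is judged:
By the outcome, as a careful person would: the job done as asked, in the order asked, and still so for the second after the job is handed in, with the robot touching nothing.
It also fails if it takes over 67 s, if anything falls off the work surface, if the arm or the gripper's body presses on something with over 40 N, if the wrist force passes 120 N, or if a joint passes its speed limit or range.

ROBOT

A 7-joint arm with a two-finger parallel gripper is mounted at the origin on the work surface. World frame = base frame: x ahead of the robot, y to its left, z up, the work surface at z = 0. Lengths are in m, angles in degrees, forces in N, time in s.
With the tool pointing down it reaches from about 0.4 to 0.9 m from the base axis. Payload 5.5 kg.
Tool frame: the origin (TCP) lies midway between the tips of the shut fingers; the grasp point (between the pads) lies 19 mm behind it (arm.grip_point_offset is the distance from the TCP to the grasp point, in m); z points along the fingers, y is the line along which they close (so a half turn about z gives the same grasp; the last joint's range is limited). The gripper opens to 92 mm and grips with 3 to 60 N. Pads are 19 mm wide; open, the fingers measure 130 mm over their backs; the gripper's body (75 mm by 190 mm) begins 47 mm behind the grasp point.
Start: joints at [-48.862, 28.699, -24.465, 88.831, 12.651, 65.22, -12.049], TCP at [0.285, 0.584, 0.227] pointing down, gripper open.
Joint ranges: [-164.97, 164.97], [-17.58, 116.51], [-87.97, 89.64], [11.32, 138.91], [-80.73, 260.73], [10.89, 115.49], [-147.41, 147.41]. Speed limits (degrees/s): [147.25, 147.25, 180, 180, 180, 180, 180].

INTERFACE

Orientations are given as a 3x3 rotation matrix whose columns are the frame's x, y, z axes.
In Python, from station import arm gives the robot as it stands.
- The arm moves only by the shell command python3 -m inch 'ROWS' [FORCE]. ROWS is JSON, a list of rows, each an object with "delta_rot": the turn, a rotation vector about the world's x, y, z in degrees, a list of three; "xyz": the shift along the world's x, y, z in m, a list of three; "gripper": the closure, from 0 (fully open) to 1 (shut). In form: [{"delta_rot": [ax, ay, az], "xyz": [tx, ty, tz], "gripper": gripper}, ...]. A call has 1 to 8 rows; each row shifts and turns the commanded pose from where the row before left it; what a row does not reach is not made up. A row lasts 1/10 s, in which the tool goes at most 50 mm and 8.59 degrees, less where a joint would pass 70% of its speed; a pose out of reach is approached as far as the arm can. A call with a gripper value outside its range is refused whole. The fingers move at their own pace and stop on an object; FORCE is the grip in N (left out, the last holds). Time passes only in rows, so rows that do not move let the fingers close. It gives the time, the measured TCP pose, the force, the opening and the grip force at its end, in the units of the state.
- arm.observe(): the state, without advancing time (a new reading comes with each control period).
- arm.get_image(name): name is "scene" or "top" or "wrist"; returns (picture, depth): 420x560x3 uint8, red, green, blue; 420x560 float32, m along the optical axis (not along the pixel's ray), 0 where there is no reading.
- arm.camera_info(name): a dict with "fx", "fy", "cx", "cy" (pixels), "R" (3x3) and "t" (3): a world point X has camera coordinates R X + t. Camera axes: x right, y down, z forward; pixel columns grow to the right and rows downward; lengths in m; the calibration is good to about 2 mm. A picture is of the moment at which its call begins: read the wrist's pose just before it. camera_info takes no time and is no camera call; for the wrist camera it gives the pose at the moment of the call.
- arm.finish_job(): hands the job in; it is judged then, once.
The state is a dict: "time": time; "joint_positions": joint angles; "joint_velocities": joint speeds; "joint_torque": joint torques, N m; "eef_pos": TCP position; "tcp_rot": TCP orientation; "ft_force": force on the tool from outside, world axes, zero at the start; "torque": the same for the moment, N m; "finger_gap": opening from 0.0 (shut) to 1.0 (fully open); "finger_force": force on a finger pad.
Only numpy, scipy, OpenCV 4.12 (cv2) and the standard library are available. Lean on these libraries where they do the work, as an engineer would, in place of code of your own. Each camera call takes 0.05 s, during which the arm holds its last target. There are 200 camera calls.

## Working session

There is one attempt and no reset: what is moved stays moved. The work goes in short steps, Python scripts to look and compute and a shell command to move; the robot and the scene stay as the last step left them, time stands still between calls to the robot, and variables do not carry over. Pictures are saved under pics/ and viewed, at most 10 in all, crops included, and the job is handed in when it is done.

```bash
mkdir -p pics; ls; cat > h.py <<'E'
import numpy as np, cv2
from station import arm
def grab(n,save=None):
    c=arm.camera_info(n); im,d=arm.get_image(n)
    if save: cv2.imwrite('pics/'+save,im[:,:,::-1])
    np.savez('pics/'+n+'.npz',im=im,d=d,R=c['R'],t=c['t'],k=[c['fx'],c['fy'],c['cx'],c['cy']])
    return im,d
def load(n):
    return np.load('pics/'+n+'.npz')
def world(f,u,v,z=None):
    fx,fy,cx,cy=f['k']; u=np.asarray(u);v=np.asarray(v)
    r=np.stack([(u-cx)/fx,(v-cy)/fy,np.ones(u.shape)],-1)
    R=f['R'];C=-R.T@f['t']
    if z is None: return (r*f['d'][v.astype(int),u.astype(int)][...,None]-f['t'])@R
    w=r@R; return C+w*((z-C[2])/w[...,2])[...,None]
def proj(f,X):
    fx,fy,cx,cy=f['k'];c=np.asarray(X)@f['R'].T+f['t'];return np.stack([c[...,0]/c[...,2]*fx+cx,c[...,1]/c[...,2]*fy+cy],-1)
E
python3 - <<'E'
from h import *
a,_=grab('scene'); b,_=grab('top')
o=np.hstack([a,b]); 
cv2.imwrite('pics/a.png',a[:,:,::-1]);cv2.imwrite('pics/b.png',b[:,:,::-1])
for n in('scene','top'):
    f=load(n);print(n,-f['R'].T@f['t'],f['R'][2],f['k'])
E
```

```text
pics
scene [1.25310831 0.60300124 0.87889014] [-0.57003727 -0.46947149 -0.67428038] [421.32768065 421.32768065 274.14429823 210.0328034 ]
top [0.50734318 0.08004548 1.28123642] [ 0.11252892 -0.00852371 -0.99361189] [476.37753702 476.37753702 283.99019209 208.54401225]
```

View pics/a.png

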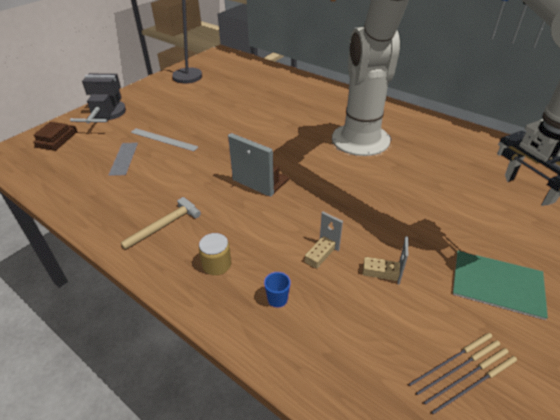

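View pics/b.png

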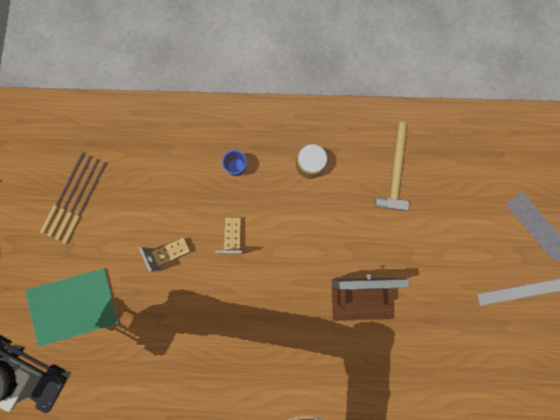

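The scene view shows the board at (252,165), with two look-alike holders at (322,240) and (385,265). In the top view, with robot-right towards image right, they are at (232,235) and (168,252), and the board's top edge is at (370,284) with the screw tip at (369,277). Of the two candidates, the one farthest to the robot's right is top (232,235) / scene (322,240). I'll measure it and check it in a crop.

```bash
python3 - <<'E'
from h import *
f=load('top'); g=load('scene')
v,u=np.mgrid[0:420,0:560]; P=world(f,u,v)
def reg(P,u,v,box,lo,hi):
    m=(u>=box[0])&(u<=box[2])&(v>=box[1])&(v<=box[3])&(P[...,2]>lo)&(P[...,2]<hi); return P[m]
def rect(n,p):
    r=cv2.minAreaRect((p[:,:2]*1000).astype(np.float32)); print(n,len(p),np.round(r[0],1),np.round(r[1],1),round(r[2],1),'z',np.round(np.percentile(p[:,2],[2,50,98]),4))
rect('Ablock',reg(P,u,v,(205,205,255,265),.02,.045))
rect('Aplate',reg(P,u,v,(205,205,255,265),.09,.13))
rect('Bblock',reg(P,u,v,(135,230,195,275),.02,.045))
rect('boardtop',reg(P,u,v,(320,265,420,330),.165,.185))
rect('screw',reg(P,u,v,(350,265,390,279),.13,.163))
rect('tin',reg(P,u,v,(290,140,335,185),.06,.1)); rect('cup',reg(P,u,v,(215,145,255,185),.055,.09))
rect('hammer',reg(P,u,v,(370,115,415,215),.008,.06))
Q=world(g,u,v)
# board front face from scene, plane fit
m=(u>225)&(u<280)&(v>130)&(v<200)&(Q[...,2]>.02)&(Q[...,2]<.17)
q=Q[m]; 
# holder A plate front and block from scene
mA=(u>300)&(u<345)&(v>205)&(v<272)&(Q[...,2]>.04)&(Q[...,2]<.125)
for n,q in(('board',q),('plateA',Q[mA])):
    for _ in range(4):
        c=np.median(q,0) if _==0 else q.mean(0); w=np.linalg.svd(q-c,full_matrices=False)[2][2]; w*=np.sign(w[0]); d=(q-c)@w; q=q[abs(d)<max(.002,1.5*np.std(d))]
    t=np.array([-w[1],w[0]])/np.hypot(*w[:2]); s=q[:,:2]@t
    print(n,len(q),'c',c.round(4),'n',w.round(3),'yaw',np.degrees(np.arctan2(w[1],w[0])).round(2),'side',np.percentile(s,[1,99]).round(4), 'cs',(c[:2]@t).round(4), 'z',np.percentile(q[:,2],[1,99]).round(3),'off',w@c)
# crop
im=g['im'][195:285,295:420,::-1]; im2=g['im'][125:200,215:300,::-1]
t=f['im'][200:300,200:420,::-1]
A=cv2.resize(im,(400,288),interpolation=2);B=cv2.resize(im2,(326,288),interpolation=2);C=cv2.resize(t,(634,288),interpolation=2)
o=np.zeros((580,730,3),np.uint8);o[:288,:400]=A;o[:288,402:728]=B;o[290:578,:634]=C
cv2.imwrite('pics/c.png',o)
E
```

```text
Ablock 543 [576.3 206.1] [95.  63.8] 1.1 z [0.0242 0.0302 0.0357]
Aplate 54 [531.1 204.7] [ 2.6 62.9] 1.3 z [0.1062 0.1122 0.1165]
Bblock 593 [529.2 365. ] [62.4 92.1] 25.8 z [0.0236 0.03   0.0407]
boardtop 555 [ 462.6 -138.9] [ 18.1 160.9] 2.8 z [0.1686 0.1748 0.1789]
screw 26 [ 477.7 -155.8] [ 9.5 59.4] 0.2 z [0.1334 0.1504 0.1568]
tin 746 [773.9   2.5] [78.5 77.1] 48.9 z [0.0666 0.0844 0.0894]
cup 167 [764.  202.8] [61.7 60. ] 3.3 z [0.0566 0.0684 0.0742]
hammer 1069 [ 775.5 -235.2] [ 87.3 242.2] 80.3 z [0.0115 0.0234 0.03  ]
board 1152 c [ 0.4715 -0.1331  0.0982] n [0.999 0.051 0.001] yaw 2.93 side [-0.2384 -0.0812] cs -0.157 z [0.022 0.168] off 0.4641704344277552
plateA 322 c [0.5337 0.2078 0.0766] n [1.    0.014 0.003] yaw 0.79 side [0.1677 0.2313] cs 0.2004 z [0.041 0.111] off 0.5367012767934827
```

View pics/c.png

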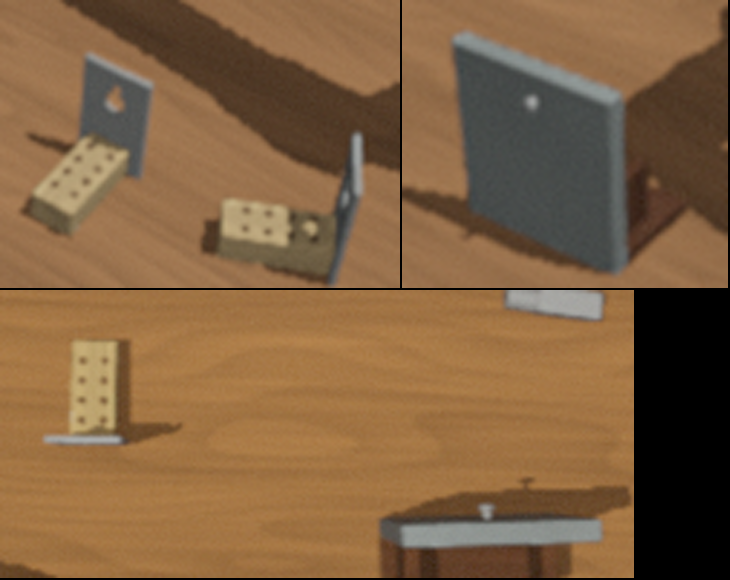

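The crop confirms it: the target is the left block in the top and scene crops, standing upright with its plate towards the robot and its axes nearly aligned with the board. The screw head shows at about scene (248,151) and top (369,277). Next I'll estimate the screw's position and check the tool's orientation.

```bash
python3 - <<'E'
from h import *
f=load('top'); g=load('scene')
def cent(f,b):
    im=f['im'][b[1]:b[3],b[0]:b[2]].astype(float).mean(2); m=im>(im.max()+np.median(im))/2
    n,l,s,c=cv2.connectedComponentsWithStats(m.astype(np.uint8)); i=1+np.argmax(s[1:,4]); print(s[i]); return c[i]+[b[0],b[1]]
a=cent(g,(238,142,260,162)); 
fx,fy,cx,cy=g['k'];r=g['R'].T@[(a[0]-cx)/fx,(a[1]-cy)/fy,1];C=-g['R'].T@g['t']
n=np.array([.9988,.049,0]);n/=np.linalg.norm(n);off=n@[.4718,-.1375,0]
X=C+r*((off+.013-n@C)/(n@r)); t=np.array([-n[1],n[0],0])
print('scene px',a,X.round(4),'lat',(t@(X-[.4718,-.1375,0])).round(4))
im=f['im'][266:284,355:385].astype(int); print(im.mean(2).astype(int)[5:16])
print(proj(f,np.array([X,[.4718,-.1375,.175]])), proj(g,np.array([[.4718,-.1375,.15]])))
s=arm.observe();print(s['time'],s['eef_pos'],np.round(s['tcp_rot'],4),s['finger_gap'],s['ft_force'])
E
```

```text
[ 7  0 15  7 56]
scene px [253.92857143 143.85714286] [ 0.483  -0.1015  0.1914] lat 0.0354
[[ 99  91  84  82  76  69  71  76  72  74  73  72  71  70  72  74  69  74
   75  74  71  73  74  71  75  72  72  70  75  80]
 [ 79  77  71  76  68  72  73  71  69  71  69  71  67  69  67  68  71  70
   66  71  72  73  74  72  73  71  70  71  68  75]
 [ 70  69  72  71  75  72  71  73  70  71  69  71  74  75  79  73  70  67
   72  68  72  71  70  65  70  66  70  70  71  73]
 [ 71  73  76  73  67  70  68  73  70  74  76  95 109 116 108 101  83  71
   71  72  69  71  73  67  73  73  72  73  70  74]
 [ 68  75  70  72  70  70  71  67  70  74  83 116 142 152 147 125  98  78
   74  70  75  74  76  74  72  76  73  73  74  75]
 [ 71  70  71  71  74  75  69  72  74  70  80 104 135 152 140 114  88  74
   69  73  70  72  69  74  69  74  73  74  70  74]
 [ 69  73  73  76  76  72  70  68  68  70  73  84 123 150 148 110  75  68
   68  71  68  68  71  65  67  67  66  66  65  70]
 [ 64  63  61  56  62  62  60  58  60  61  60  71 110 145 143 106  67  56
   59  60  60  58  60  55  57  60  55  65  56  60]
 [ 55  54  59  58  55  55  54  54  53  52  57  57  75 108 109  83  58  57
   57  56  57  59  60  61  64  61  65  66  65  66]
 [ 80  82  83  85  86  87  90  86  85  85  84  83  87  92  93  91  87  90
   92  93  95  92  93  96 103 101 102 104 106 103]
 [128 129 130 133 134 136 138 136 132 131 130 132 135 132 132 135 135 136
  139 136 137 139 135 138 139 136 140 140 141 137]]
[[358.42973001 274.85664818]
 [372.83825905 279.92874309]] [[248.04242238 149.72459367]]
0.1 [0.28526129 0.58335491 0.22576314] [[-8.984e-01  4.392e-01 -9.000e-04]
 [ 4.392e-01  8.984e-01 -1.600e-03]
 [ 1.000e-04 -1.800e-03 -1.000e+00]] 0.999583065881972 [ 0.60492471 -1.0768368  -0.18334342]
```

```bash
python3 - <<'E'
from h import *
f=load('top'); g=load('scene')
im=g['im'][145:158,241:257].astype(int).mean(2); print(im.astype(int))
w=np.clip(im-np.median(im)-12,0,None);w[:2]=0
v,u=np.mgrid[145:158,241:257];a=np.array([(w*u).sum(),(w*v).sum()])/w.sum()
fx,fy,cx,cy=g['k'];r=g['R'].T@[(a[0]-cx)/fx,(a[1]-cy)/fy,1];C=-g['R'].T@g['t']
n=np.array([.9988,.049,0]);off=n@[.4718,-.1375,0]
X=C+r*((off+.013-n@C)/(n@r)); print(a,X.round(4))
print(world(f,np.array([368.3,368.6]),np.array([275.,278.]),.154).round(4))
E
python3 -m inch '[{"delta_rot":[0,0,3.4],"xyz":[0.022,-0.027,0],"gripper":0},{"delta_rot":[0,0,3.4],"xyz":[0.022,-0.027,0],"gripper":0},{"delta_rot":[0,0,3.4],"xyz":[0.022,-0.027,0],"gripper":0},{"delta_rot":[0,0,3.4],"xyz":[0.022,-0.027,0],"gripper":0},{"delta_rot":[0,0,3.4],"xyz":[0.022,-0.027,0],"gripper":0},{"delta_rot":[0,0,3.4],"xyz":[0.022,-0.027,0],"gripper":0},{"delta_rot":[0,0,3.4],"xyz":[0.022,-0.027,0],"gripper":0},{"delta_rot":[0,0,3.4],"xyz":[0.022,-0.027,0],"gripper":0}]' 15
```

```text
[[ 71  72  69  72  69  72  71  74  80  91 103 119 126 138 144 145]
 [ 71  71  71  71  69  72  69  70  71  71  76  86  99 115 126 136]
 [ 69  70  72  72  69  75  71  70  70  71  70  72  73  83  91 106]
 [ 72  71  72  69  71  71  70  70  71  71  72  73  71  72  74  78]
 [ 71  70  68  72  73  72  78  85  89  74  71  73  72  73  73  70]
 [ 72  71  71  71  71  81 105 132 132  93  69  73  72  73  70  74]
 [ 72  70  73  70  74  84 120 155 151 105  73  71  71  70  75  70]
 [ 71  71  67  73  74  79 105 136 136  98  70  71  74  72  75  73]
 [ 71  71  70  68  70  69  83 103 105  81  72  72  71  72  75  75]
 [ 71  69  72  72  74  70  76  78  80  74  71  72  74  71  73  72]
 [ 72  71  71  71  71  71  72  73  75  69  70  72  72  72  73  71]
 [ 70  70  71  72  68  71  73  70  71  70  71  71  71  73  72  72]
 [ 72  73  72  69  71  71  73  71  70  72  70  70  73  75  72  73]]
[248.80186916 150.93395639] [ 0.4841 -0.1231  0.1583]
[[ 0.4824 -0.1309  0.154 ]
 [ 0.4754 -0.1317  0.154 ]]
time: 0.9
eef_pos: [0.4621, 0.3665, 0.2263]
tcp_rot: [[-1.0, -0.022, -0.001], [-0.022, 1.0, -0.0], [0.001, -0.0, -1.0]]
ft_force: [0.1, -0.2, 0.1]
finger_gap: 0.999
finger_force: 0.0
```

```bash
python3 -m inch '[{"delta_rot":[0,0,0],"xyz":[0.021,-0.027,0],"gripper":0},{"delta_rot":[0,0,0],"xyz":[0.021,-0.027,0],"gripper":0},{"delta_rot":[0,0,0],"xyz":[0.021,-0.027,0],"gripper":0},{"delta_rot":[0,0,0],"xyz":[0.021,-0.027,0],"gripper":0},{"delta_rot":[0,0,0],"xyz":[0.021,-0.027,0],"gripper":0},{"delta_rot":[0,0,0],"xyz":[0.022,-0.025,0],"gripper":0},{"delta_rot":[0,0,0],"xyz":[0,0,0],"gripper":0}]' 15
python3 - <<'E'
from h import *
grab('wrist','w1.png'); f=load('wrist'); print(-f['R'].T@f['t'],f['R'].round(2))
v,u=np.mgrid[0:420,0:560]; P=world(f,u,v); ok=f['d']>0
def rect(n,m):
    p=P[m]; r=cv2.minAreaRect((p[:,:2]*1000).astype(np.float32)); print(n,len(p),np.round(r[0],1),np.round(r[1],1),round(r[2],2),np.median(p[:,2]).round(4))
N=ok&(abs(P[...,0]-.57)<.07)&(abs(P[...,1]-.206)<.045)
b=f['im'].astype(int); 
rect('block',N&(abs(P[...,2]-.030)<.004)&(P[...,0]>.54)); rect('plate',N&(P[...,2]>.10)&(P[...,2]<.12))
E
```

```text
time: 1.6
eef_pos: [0.5919, 0.2011, 0.2258]
tcp_rot: [[-1.0, -0.011, 0.001], [-0.011, 1.0, -0.004], [-0.001, -0.004, -1.0]]
ft_force: [-0.0, -0.7, -0.5]
finger_gap: 0.998
finger_force: 0.0
[0.52519061 0.2008295  0.38373984] [[-0.01  1.   -0.  ]
 [ 0.97  0.01  0.25]
 [ 0.25 -0.   -0.97]]
block 2421 [580.4 203.6] [79.9 39.8] 0.41 0.03
plate 450 [529.2 202.9] [ 4.2 63.6] 0.62 0.1121
```

View pics/w1.png

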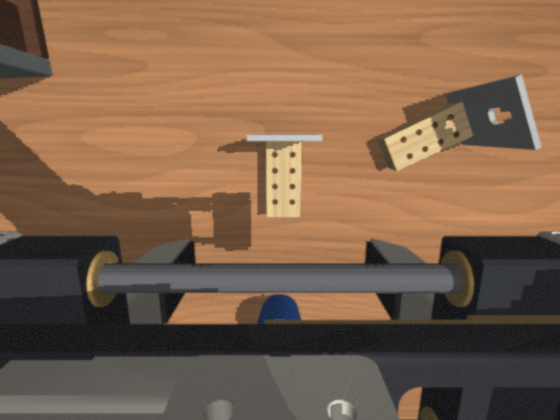

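The wrist picture shows the target block at (283,178) with its plate edge at (284,137), upright and square to the gripper. The other look-alike is at (465,120), clear of the fingers. I'll descend and grasp.

```bash
python3 -m inch '[{"delta_rot":[0,0,0],"xyz":[-0.003,0.0025,-0.03],"gripper":0},{"delta_rot":[0,0,0],"xyz":[0,0,-0.04],"gripper":0},{"delta_rot":[0,0,0],"xyz":[0,0,-0.04],"gripper":0},{"delta_rot":[0,0,0],"xyz":[0,0,-0.04],"gripper":0},{"delta_rot":[0,0,0],"xyz":[0,0,-0.04],"gripper":0},{"delta_rot":[0,0,0],"xyz":[0,0,-0.02],"gripper":0},{"delta_rot":[0,0,0],"xyz":[0,0,-0.009],"gripper":0},{"delta_rot":[0,0,0],"xyz":[0,0,0],"gripper":0}]' 15
```

```text
time: 2.45
eef_pos: [0.5839, 0.2113, 0.0065]
tcp_rot: [[-1.0, -0.021, -0.003], [-0.021, 1.0, -0.0], [0.003, -0.0, -1.0]]
ft_force: [0.7, -0.3, 0.7]
finger_gap: 1.0
finger_force: 0.0
```

```bash
python3 -m inch '[{"delta_rot":[0,0,0],"xyz":[0,0,0],"gripper":0},{"delta_rot":[0,0,0],"xyz":[0,0,0],"gripper":0}]'; python3 -c "
from station import arm
for i in range(2): s=arm.observe();print(s['eef_pos'],s['joint_velocities'])"
```

```text
time: 2.65
eef_pos: [0.5868, 0.2113, 0.0095]
tcp_rot: [[-1.0, -0.02, 0.003], [-0.02, 1.0, 0.001], [-0.003, 0.001, -1.0]]
ft_force: [0.8, -0.4, -0.5]
finger_gap: 1.001
finger_force: 0.0
[0.58675298 0.21126805 0.009533  ] [ 0.18206606 -0.21379864  0.15783556  0.16649439  0.09681914 -0.08465757
 -0.14413887]
[0.58675298 0.21126805 0.009533  ] [ 0.18206606 -0.21379864  0.15783556  0.16649439  0.09681914 -0.08465757
 -0.14413887]
```

```bash
python3 - <<'E'
from h import *
grab('wrist','w2.png'); f=load('wrist'); v,u=np.mgrid[0:420,0:560]; P=world(f,u,v); ok=f['d']>0
print(arm.observe()['eef_pos'],-f['R'].T@f['t'])
def rect(n,m):
    p=P[m]; r=cv2.minAreaRect((p[:,:2]*1000).astype(np.float32)); print(n,len(p),np.round(r[0],1),np.round(r[1],1),round(r[2],2),np.median(p[:,2]).round(4))
N=ok&(abs(P[...,0]-.57)<.07)&(abs(P[...,1]-.206)<.045)
rect('block',N&(abs(P[...,2]-.030)<.004)&(P[...,0]>.54)&(abs(P[...,1]-.206)<.03)); rect('plate',N&(P[...,2]>.10)&(P[...,2]<.12))
E
```

```text
[0.58674026 0.2110906  0.00950033] [0.51970934 0.20964454 0.16735706]
block 7747 [581.1 203.7] [64.6 40.2] 0.76 0.03
plate 34284 [549.4 206. ] [90.  46.9] 89.83 0.1126
```

View pics/w2.png

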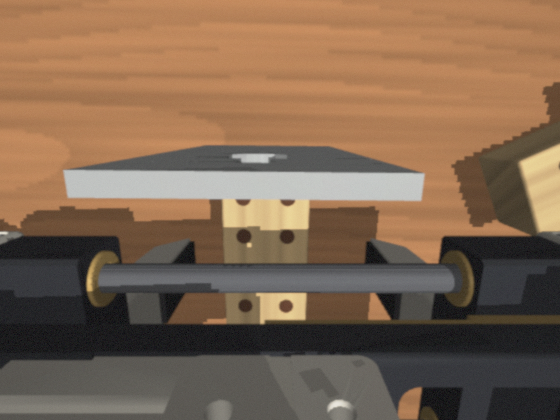

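The picture shows the block at column 265, left of the finger midline at 280. It is about 7 mm to the robot's right of the TCP, matching y = 0.2037. I'll shift and then close.

```bash
python3 -m inch '[{"delta_rot":[0,0,0],"xyz":[0.001,-0.0075,-0.003],"gripper":0},{"delta_rot":[0,0,0],"xyz":[0,0,0],"gripper":0},{"delta_rot":[0,0,0],"xyz":[0,0,0],"gripper":1},{"delta_rot":[0,0,0],"xyz":[0,0,0],"gripper":1},{"delta_rot":[0,0,0],"xyz":[0,0,0],"gripper":1},{"delta_rot":[0,0,0],"xyz":[0,0,0],"gripper":1},{"delta_rot":[0,0,0],"xyz":[0,0,0],"gripper":1},{"delta_rot":[0,0,0],"xyz":[0,0,0],"gripper":1}]' 20
```

```text
time: 3.5
eef_pos: [0.5865, 0.203, 0.0047]
tcp_rot: [[-1.0, -0.02, -0.0], [-0.02, 1.0, 0.0], [0.0, 0.0, -1.0]]
ft_force: [0.3, -0.4, -0.1]
finger_gap: 0.528
finger_force: 0.0
```

```bash
python3 -m inch '[{"delta_rot":[0,0,0],"xyz":[0,0,0],"gripper":1},{"delta_rot":[0,0,0],"xyz":[0,0,0],"gripper":1},{"delta_rot":[0,0,0],"xyz":[0,0,0],"gripper":1},{"delta_rot":[0,0,0],"xyz":[0,0,0],"gripper":1}]' 25
```

```text
time: 3.9
eef_pos: [0.5865, 0.2031, 0.0047]
tcp_rot: [[-1.0, -0.02, 0.0], [-0.02, 1.0, 0.0], [-0.0, 0.0, -1.0]]
ft_force: [-0.8, 0.1, -0.2]
finger_gap: 0.434
finger_force: 24.8
```

```bash
python3 -m inch '[{"delta_rot":[0,0,0],"xyz":[0,0,0.01],"gripper":1},{"delta_rot":[0,0,0],"xyz":[0,0,0.03],"gripper":1},{"delta_rot":[0,0,0],"xyz":[0,0,0.04],"gripper":1},{"delta_rot":[0,0,0],"xyz":[0,-0.02,0.03],"gripper":1},{"delta_rot":[0,0,0.4],"xyz":[-0.004,-0.03,0],"gripper":1},{"delta_rot":[0,0,0.4],"xyz":[-0.004,-0.03,0],"gripper":1},{"delta_rot":[0,0,0.4],"xyz":[-0.004,-0.03,0],"gripper":1},{"delta_rot":[0,0,0.4],"xyz":[-0.004,-0.03,0],"gripper":1}]'
python3 -m inch '[{"delta_rot":[0,0,0],"xyz":[0,-0.03,0],"gripper":1},{"delta_rot":[0,0,0],"xyz":[0,-0.035,0],"gripper":1},{"delta_rot":[0,0,0],"xyz":[0,-0.035,0],"gripper":1},{"delta_rot":[0,0,0],"xyz":[0,-0.035,0],"gripper":1},{"delta_rot":[0,0,0],"xyz":[0,-0.035,0],"gripper":1},{"delta_rot":[0,0,0],"xyz":[0,-0.025,0],"gripper":1},{"delta_rot":[0,0,0],"xyz":[0,0,0],"gripper":1},{"delta_rot":[0,0,0],"xyz":[0,0,0],"gripper":1}]'
python3 - <<'E'
from h import *
grab('wrist','w3.png'); f=load('wrist');s=arm.observe();print(s['eef_pos'],np.round(s['tcp_rot'],3),-f['R'].T@f['t'])
E
```

```text
time: 4.7
eef_pos: [0.57, 0.0616, 0.1153]
tcp_rot: [[-0.999, -0.048, 0.0], [-0.048, 0.999, -0.0], [0.0, -0.0, -1.0]]
ft_force: [0.1, 0.6, -3.6]
finger_gap: 0.433
finger_force: 24.8
time: 5.5
eef_pos: [0.5701, -0.1327, 0.1149]
tcp_rot: [[-0.999, -0.046, -0.0], [-0.046, 0.999, 0.0], [0.0, 0.0, -1.0]]
ft_force: [-0.2, 0.9, -1.9]
finger_gap: 0.431
finger_force: 24.8
[ 0.5703243  -0.13125773  0.11497189] [[-0.999 -0.048 -0.   ]
 [-0.048  0.999  0.001]
 [ 0.     0.001 -1.   ]] [ 0.50356167 -0.13589736  0.27295657]
```

View pics/w3.png

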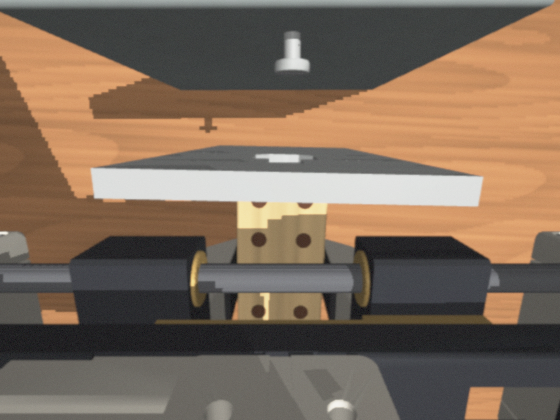

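The wrist view looks down the gap: screw head at (292,67), shank at (292,45), the held plate's top edge across row 190, and its back face with the keyhole at (284,157). I'll measure plate, board face and screw from this single view, so that calibration errors cancel.

```bash
cat > rel.py <<'E'
from h import *
def fit(q):
    c=np.median(q,0)
    for _ in range(6):
        w=np.linalg.svd(q-c,full_matrices=False)[2][2]; d=(q-c)@w; k=abs(d)<max(.001,2*np.std(d)); q=q[k]; c=q.mean(0)
    return c,w*np.sign(w[0]),len(q)
f=load('wrist'); v,u=np.mgrid[0:420,0:560]; P=world(f,u,v); ok=f['d']>0; g=f['im'].astype(int)
E
cat > m3.py <<'E'
from rel import *
# board face: dark region rows 20-80
B=ok&(v>15)&(v<80)&(u>190)&(u<370)&(abs(u-292)>24)&(P[...,2]>.02)&(P[...,2]<.168)
c,w,n=fit(P[B]);print('board',c.round(4),w.round(4),n,'yaw',np.degrees(np.arctan2(w[1],w[0])).round(2))
m=(v>150)&(v<166)&(u>205)&(u<370)&ok&((u<250)|(u>320)); c2,w2,n2=fit(P[m]);print('plate',c2.round(4),w2.round(4),n2,'yaw',np.degrees(np.arctan2(w2[1],w2[0])).round(2),'pitch',np.degrees(w2[2]).round(2))
T=ok&(v>165)&(v<210)&(P[...,2]>c2[2])&(g.min(2)>170)
r=cv2.minAreaRect((P[T][:,:2]*1000).astype(np.float32));print('top edge',np.round(r[0],1),np.round(r[1],1),round(r[2],2),np.median(P[T][:,2]).round(4))
S=ok&(v>28)&(v<76)&(u>270)&(u<315)&(g.mean(2)>110)
d=(P-c)@w; H=S&(d>.006)&(d<.02); K=S&(v<56)&(v>36)
for n,M in(('head',H),('shank',K)): print(n,M.sum(),np.percentile(P[M],[2,50,98],axis=0).round(4).tolist(),np.percentile(d[M],[2,50,98]).round(4),'px',u[M].mean(),v[M].mean())
t=np.array([-w[1],w[0],0]);t/=np.linalg.norm(t); ctr=np.array([*r[0],0])/1000
hd=P[H]; lat=np.percentile(hd@t,[1,99]);sl=np.percentile(P[K]@t,[1,99])
print('head lat',lat.round(4),lat.mean(),'shank',sl.round(4),sl.mean(),'plate ctr lat',ctr@t,'plate ctr d',(np.array([*r[0],0])/1000-c)[:2]@w[:2])
e=arm.observe();print(e['eef_pos'])
E
python3 m3.py
```

```text
board [ 0.4694 -0.1393  0.1242] [ 0.9988  0.0484 -0.001 ] 8284 yaw 2.78
plate [ 0.5097 -0.1324  0.1888] [0.9997 0.0241 0.0028] 1383 yaw 1.38 pitch 0.16
top edge [ 512.2 -134.4] [ 5.4 65.4] 1.39 0.2221
head 517 [[0.4753, -0.138, 0.151], [0.4797, -0.1328, 0.1549], [0.482, -0.127, 0.1573]] [0.0063 0.0106 0.0129] px 292.3365570599613 62.06189555125725
shank 294 [[0.4689, -0.1355, 0.128], [0.4737, -0.1329, 0.1526], [0.4767, -0.129, 0.1541]] [-0.      0.0046  0.0076] px 292.41156462585036 46.27210884353742
head lat [-0.1615 -0.1496] -0.15555892240970653 shank [-0.1583 -0.1514] -0.15483873869436754 plate ctr lat -0.1590236534560381 plate ctr d 0.04304954896721263
[ 0.5703243  -0.13125773  0.11497189]
```

```bash
python3 -m inch '[{"delta_rot":[0,0,0.7],"xyz":[0,0.003,-0.01],"gripper":1},{"delta_rot":[0,0,0.7],"xyz":[0,0.0022,-0.014],"gripper":1},{"delta_rot":[0,0,0],"xyz":[-0.004,0,-0.01],"gripper":1},{"delta_rot":[0,0,0],"xyz":[-0.004,0,0],"gripper":1},{"delta_rot":[0,0,0],"xyz":[0,0,0],"gripper":1},{"delta_rot":[0,0,0],"xyz":[0,0,0],"gripper":1},{"delta_rot":[0,0,0],"xyz":[0,0,0],"gripper":1},{"delta_rot":[0,0,0],"xyz":[0,0,0],"gripper":1}]'
python3 - <<'E'
from h import *
grab('wrist','w4.png')
E
```

```text
time: 6.35
eef_pos: [0.563, -0.1271, 0.0812]
tcp_rot: [[-0.997, -0.072, 0.001], [-0.072, 0.997, -0.0], [-0.001, -0.0, -1.0]]
ft_force: [-0.1, -0.2, -1.8]
finger_gap: 0.433
finger_force: 24.8
```

View pics/w4.png

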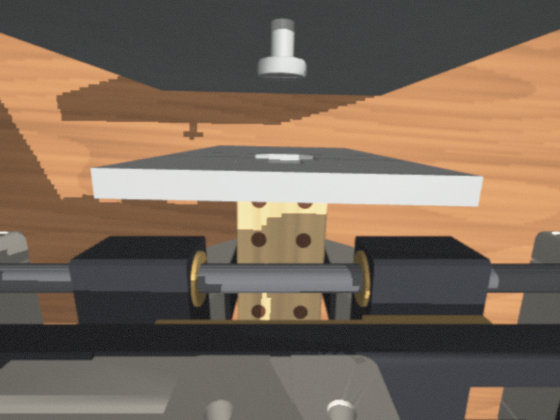

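The screw head is now at (282,67) with the shank at (283,40), and the keyhole is at about (285,157), so it is nearly aligned. I'll measure the remainder.

```bash
sed -e 's/(u>190)&(u<370)&(abs(u-292)>24)/(u>180)\&(u<370)\&(abs(u-282)>30)/' -e 's/(v>28)&(v<76)&(u>270)&(u<315)/(v>18)\&(v<78)\&(u>252)\&(u<312)/' -e 's/(v<56)&(v>36)/(v<52)\&(v>30)/' m3.py > m4.py; python3 m4.py
```

```text
board [ 0.4693 -0.1373  0.1196] [ 0.9988  0.0483 -0.001 ] 8155 yaw 2.77
plate [ 0.5025 -0.1283  0.1552] [0.9987 0.0502 0.0041] 1382 yaw 2.88 pitch 0.24
top edge [ 505.1 -130.4] [ 5.4 65.3] 2.79 0.1883
head 983 [[0.4753, -0.1381, 0.1512], [0.4797, -0.1326, 0.1548], [0.482, -0.1269, 0.1571]] [0.0062 0.0106 0.0128] px 282.1373346897253 61.93387589013225
shank 464 [[0.4715, -0.1355, 0.1499], [0.474, -0.1329, 0.1525], [0.4765, -0.1302, 0.1542]] [0.0024 0.0049 0.0073] px 282.54956896551727 40.9676724137931
head lat [-0.1612 -0.1497] -0.1554453616661859 shank [-0.1583 -0.1523] -0.1553215556530126 plate ctr lat -0.1546520865512398 plate ctr d 0.036101403132249764
[ 0.56292604 -0.12703663  0.08117992]
```

```bash
python3 -m inch '[{"delta_rot":[0,0,0],"xyz":[-0.006,-0.001,0],"gripper":1},{"delta_rot":[0,0,0],"xyz":[-0.006,-0.0003,0],"gripper":1},{"delta_rot":[0,0,0],"xyz":[-0.005,-0.0003,0],"gripper":1},{"delta_rot":[0,0,0],"xyz":[0,0,0],"gripper":1},{"delta_rot":[0,0,0],"xyz":[0,0,0],"gripper":1},{"delta_rot":[0,0,0],"xyz":[0,0,0],"gripper":1}]'
python3 -m inch '[{"delta_rot":[0,0,0],"xyz":[-0.002,-0.0001,0],"gripper":1},{"delta_rot":[0,0,0],"xyz":[-0.002,-0.0001,0],"gripper":1},{"delta_rot":[0,0,0],"xyz":[-0.001,0,0],"gripper":1},{"delta_rot":[0,0,0],"xyz":[0,0,0],"gripper":1},{"delta_rot":[0,0,0],"xyz":[0,0,0],"gripper":1}]'
```

```text
time: 7.0
eef_pos: [0.5458, -0.1285, 0.0809]
tcp_rot: [[-0.997, -0.072, 0.0], [-0.072, 0.997, -0.0], [-0.0, -0.0, -1.0]]
ft_force: [-0.5, -0.1, -2.6]
finger_gap: 0.435
finger_force: 24.8
time: 7.5
eef_pos: [0.5405, -0.1286, 0.0807]
tcp_rot: [[-0.997, -0.072, -0.0], [-0.072, 0.997, 0.0], [0.0, 0.0, -1.0]]
ft_force: [1.1, -0.2, -2.5]
finger_gap: 0.435
finger_force: 24.8
```

```bash
python3 -m inch '[{"delta_rot":[0,0,0],"xyz":[-0.001,-0.0001,0],"gripper":1},{"delta_rot":[0,0,0],"xyz":[-0.001,0,0],"gripper":1},{"delta_rot":[0,0,0],"xyz":[-0.001,-0.0001,0],"gripper":1},{"delta_rot":[0,0,0],"xyz":[0,0,0],"gripper":1},{"delta_rot":[0,0,0],"xyz":[0,0,0],"gripper":1}]'
python3 -m inch '[{"delta_rot":[0,0,0],"xyz":[-0.001,0,0],"gripper":1},{"delta_rot":[0,0,0],"xyz":[-0.001,-0.0001,0],"gripper":1},{"delta_rot":[0,0,0],"xyz":[-0.001,0,0],"gripper":1},{"delta_rot":[0,0,0],"xyz":[0,0,0],"gripper":1},{"delta_rot":[0,0,0],"xyz":[0,0,0],"gripper":1}]'
```

```text
time: 8.0
eef_pos: [0.5375, -0.1289, 0.0807]
tcp_rot: [[-0.997, -0.072, 0.0], [-0.072, 0.997, 0.0], [-0.0, 0.0, -1.0]]
ft_force: [-0.5, -0.1, -2.5]
finger_gap: 0.435
finger_force: 24.8
time: 8.5
eef_pos: [0.5345, -0.129, 0.0807]
tcp_rot: [[-0.997, -0.072, -0.0], [-0.072, 0.997, -0.0], [0.0, -0.0, -1.0]]
ft_force: [-0.4, 0.2, -3.0]
finger_gap: 0.437
finger_force: 24.8
```

```bash
python3 -m inch '[{"delta_rot":[0,0,0],"xyz":[-0.001,-0.0001,0],"gripper":1},{"delta_rot":[0,0,0],"xyz":[-0.001,0,0],"gripper":1},{"delta_rot":[0,0,0],"xyz":[-0.001,0,0],"gripper":1},{"delta_rot":[0,0,0],"xyz":[0,0,0],"gripper":1},{"delta_rot":[0,0,0],"xyz":[0,0,0],"gripper":1}]'
python3 - <<'E'
from h import *
grab('wrist'); f=load('wrist'); cv2.imwrite('pics/w5.png',cv2.resize(f['im'][0:240,:,::-1],(800,343)))
from rel import *
print(arm.observe()['eef_pos'])
for uu in (130,200,230,350,420): 
    col=P[::6,uu]; print(uu,[(6*i,*(1000*c).round().astype(int).tolist()) for i,c in enumerate(col) if 6*i<216 and f['d'][6*i,uu]>0][18:36])
E
```

```text
time: 9.0
eef_pos: [0.5315, -0.1291, 0.0807]
tcp_rot: [[-0.997, -0.072, 0.0], [-0.072, 0.997, -0.0], [-0.0, -0.0, -1.0]]
ft_force: [-1.0, -0.1, -2.3]
finger_gap: 0.436
finger_force: 24.8
[ 0.5315375  -0.12905249  0.08075758]
130 [(108, 462, -164, 175), (114, 464, -164, 175), (120, 465, -164, 174), (126, 466, -164, 175), (132, 467, -164, 174), (138, 468, -163, 175), (144, 469, -164, 174), (150, 486, -246, 0), (156, 490, -246, 0), (162, 473, -163, 177), (168, 472, -158, 187), (174, 473, -158, 187), (180, 474, -158, 187), (186, 475, -158, 188), (192, 476, -158, 188), (198, 477, -158, 187), (204, 527, -247, 0), (210, 532, -247, 0)]
200 [(108, 461, -150, 176), (114, 463, -149, 177), (120, 464, -150, 174), (126, 465, -150, 176), (132, 466, -150, 175), (138, 467, -150, 175), (144, 468, -150, 174), (150, 470, -150, 174), (156, 472, -154, 157), (162, 472, -150, 174), (168, 472, -147, 185), (174, 472, -147, 188), (180, 473, -146, 188), (186, 475, -147, 187), (192, 475, -146, 188), (198, 476, -147, 188), (204, 523, -193, 0), (210, 528, -193, -1)]
230 [(108, 461, -144, 175), (114, 462, -144, 177
[... 471 characters left out ...]
65, -120, 175), (144, 466, -120, 175), (150, 467, -120, 175), (156, 470, -113, 144), (162, 470, -117, 165), (168, 470, -120, 180), (174, 471, -122, 188), (180, 472, -122, 188), (186, 473, -122, 188), (192, 474, -122, 189), (198, 475, -122, 188), (204, 515, -75, 0), (210, 520, -74, -1)]
420 [(108, 458, -107, 175), (114, 460, -107, 176), (120, 461, -107, 175), (126, 462, -107, 175), (132, 463, -107, 176), (138, 464, -106, 175), (144, 465, -105, 174), (150, 466, -106, 175), (156, 468, -104, 172), (162, 479, -26, 0), (168, 470, -106, 177), (174, 470, -110, 187), (180, 471, -111, 189), (186, 472, -110, 187), (192, 473, -110, 188), (198, 474, -110, 187), (204, 475, -109, 187), (210, 516, -19, -1)]
```

View pics/w5.png

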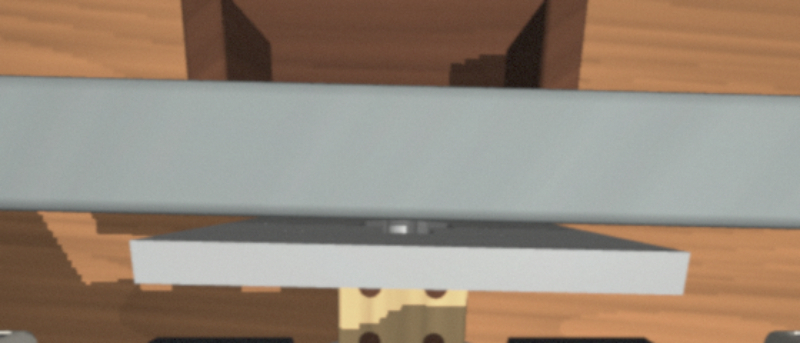

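The crop shows the plate about 2 mm in front of the board with the screw head through the keyhole: head at (400,227), hole spanning about 363–447. I'll check the lateral centring before sliding down.

```bash
python3 - <<'E'
from rel import *
print(f['k'])
for r in range(152,172,2): print(r,g[r,246:324:2].mean(1).astype(int).tolist())
for r in (156,158,160,162): print(r,[tuple((1000*P[r,c]).round(1)) for c in range(256,308,6)])
print('top edge', [np.where((g[r].min(1)>150))[0][[0,-1]] for r in (182,186,190)])
E
```

```text
[312.11330129 312.11330129 279.81645962 211.61359197]
152 [88, 87, 84, 86, 91, 89, 91, 89, 91, 93, 94, 95, 98, 94, 101, 99, 102, 102, 102, 104, 106, 105, 106, 110, 109, 108, 109, 106, 110, 112, 109, 114, 114, 115, 118, 120, 118, 120, 121]
154 [78, 77, 75, 74, 75, 81, 87, 87, 88, 88, 89, 96, 89, 86, 94, 100, 100, 106, 109, 104, 97, 88, 87, 89, 95, 90, 85, 84, 79, 80, 76, 82, 80, 78, 80, 82, 81, 79, 80]
156 [77, 77, 80, 74, 71, 87, 97, 96, 98, 100, 95, 100, 97, 91, 101, 106, 110, 113, 115, 114, 106, 101, 94, 103, 116, 114, 108, 97, 96, 96, 96, 97, 96, 89, 77, 76, 79, 80, 77]
158 [85, 85, 87, 80, 84, 88, 93, 91, 93, 93, 93, 99, 98, 105, 134, 152, 165, 178, 189, 154, 109, 102, 93, 103, 112, 113, 108, 96, 100, 93, 100, 97, 96, 86, 72, 71, 78, 76, 80]
160 [85, 90, 85, 87, 89, 88, 90, 91, 86, 87, 86, 98, 98, 109, 142, 166, 180, 197, 212, 163, 107, 100, 90, 104, 113, 112, 109, 88, 85, 89, 90, 90, 86, 89, 85, 81, 87, 87, 85]
162 [88, 88, 89, 89, 88, 87, 88, 87, 88, 87, 86, 94, 95, 106, 127, 146, 158, 171, 193, 156, 108, 98, 88, 99, 111, 111, 105, 87, 72, 83, 87, 89, 89, 90, 87, 88, 85, 88, 88
[... 2198 characters left out ...]
-127.9), np.float64(141.8)), (np.float64(470.9), np.float64(-127.8), np.float64(163.6))]
162 [(np.float64(471.5), np.float64(-138.7), np.float64(170.9)), (np.float64(471.3), np.float64(-137.3), np.float64(171.7)), (np.float64(472.2), np.float64(-136.4), np.float64(160.5)), (np.float64(472.8), np.float64(-135.0), np.float64(152.8)), (np.float64(472.7), np.float64(-133.4), np.float64(152.5)), (np.float64(472.6), np.float64(-131.8), np.float64(152.5)), (np.float64(473.6), np.float64(-129.6), np.float64(140.2)), (np.float64(473.4), np.float64(-127.8), np.float64(141.0)), (np.float64(470.8), np.float64(-128.3), np.float64(170.3))]
top edge [array([ 92, 481]), array([ 93, 481]), array([ 93, 480])]
```

```bash
python3 -m inch '[{"delta_rot":[0,0,0],"xyz":[0,-0.0003,-0.002],"gripper":1},{"delta_rot":[0,0,0],"xyz":[0,0,-0.002],"gripper":1},{"delta_rot":[0,0,0],"xyz":[0,0,-0.001],"gripper":1},{"delta_rot":[0,0,0],"xyz":[0,0,0],"gripper":1}]'
python3 -m inch '[{"delta_rot":[0,0,0],"xyz":[0,0,-0.001],"gripper":1},{"delta_rot":[0,0,0],"xyz":[0,0,-0.001],"gripper":1},{"delta_rot":[0,0,0],"xyz":[0,0,-0.001],"gripper":1},{"delta_rot":[0,0,0],"xyz":[0,0,0],"gripper":1},{"delta_rot":[0,0,0],"xyz":[0,0,0],"gripper":1}]'
```

```text
time: 9.45
eef_pos: [0.5313, -0.1293, 0.0754]
tcp_rot: [[-0.997, -0.072, -0.001], [-0.072, 0.997, 0.0], [0.001, 0.0, -1.0]]
ft_force: [0.3, -0.5, -2.2]
finger_gap: 0.435
finger_force: 24.8
time: 9.95
eef_pos: [0.5315, -0.1294, 0.0727]
tcp_rot: [[-0.997, -0.072, -0.0], [-0.072, 0.997, 0.0], [0.0, 0.0, -1.0]]
ft_force: [0.9, 0.6, -3.1]
finger_gap: 0.437
finger_force: 24.8
```

```bash
python3 -m inch '[{"delta_rot":[0,0,0],"xyz":[0,0,-0.0015],"gripper":1},{"delta_rot":[0,0,0],"xyz":[0,0,-0.0015],"gripper":1},{"delta_rot":[0,0,0],"xyz":[0,0,-0.001],"gripper":1},{"delta_rot":[0,0,0],"xyz":[0,0,0],"gripper":1}]'
python3 -m inch '[{"delta_rot":[0,0,0],"xyz":[0,0,-0.0015],"gripper":1},{"delta_rot":[0,0,0],"xyz":[0,0,-0.0015],"gripper":1},{"delta_rot":[0,0,0],"xyz":[0,0,-0.001],"gripper":1},{"delta_rot":[0,0,0],"xyz":[0,0,0],"gripper":1},{"delta_rot":[0,0,0],"xyz":[0,0,0],"gripper":1}]'
```

```text
time: 10.35
eef_pos: [0.5313, -0.1293, 0.0685]
tcp_rot: [[-0.997, -0.072, -0.0], [-0.072, 0.997, 0.0], [0.0, 0.0, -1.0]]
ft_force: [-0.9, -0.7, -2.9]
finger_gap: 0.433
finger_force: 24.8
time: 10.85
eef_pos: [0.5314, -0.1293, 0.0647]
tcp_rot: [[-0.997, -0.072, -0.0], [-0.072, 0.997, 0.0], [0.0, 0.0, -1.0]]
ft_force: [1.1, 0.1, -1.7]
finger_gap: 0.439
finger_force: 24.8
```

```bash
for i in 1 2; do python3 -m inch '[{"delta_rot":[0,0,0],"xyz":[0,0,-0.0005],"gripper":1},{"delta_rot":[0,0,0],"xyz":[0,0,-0.0005],"gripper":1},{"delta_rot":[0,0,0],"xyz":[0,0,0],"gripper":1},{"delta_rot":[0,0,0],"xyz":[0,0,0],"gripper":1}]' | grep -E 'eef|ft_|time'; done
```

```text
time: 11.25
eef_pos: [0.5314, -0.1293, 0.0637]
ft_force: [0.3, -0.4, -1.4]
time: 11.65
eef_pos: [0.5315, -0.1294, 0.0628]
ft_force: [-0.0, -0.1, -1.6]
```

```bash
python3 -m inch '[{"delta_rot":[0,0,0],"xyz":[0,0,-0.0005],"gripper":1},{"delta_rot":[0,0,0],"xyz":[0,0,0],"gripper":1},{"delta_rot":[0,0,0],"xyz":[0,0,0],"gripper":1}]' | grep -E 'eef|ft_|time'
python3 -m inch '[{"delta_rot":[0,0,0],"xyz":[0,0,-0.0005],"gripper":1},{"delta_rot":[0,0,0],"xyz":[0,0,0],"gripper":1},{"delta_rot":[0,0,0],"xyz":[0,0,0],"gripper":1}]' | grep -E 'eef|ft_|time'
```

```text
time: 11.95
eef_pos: [0.5314, -0.1295, 0.0624]
ft_force: [-1.4, -0.5, 1.8]
time: 12.25
eef_pos: [0.5312, -0.1295, 0.062]
ft_force: [-3.1, 0.3, 6.0]
```

The force jumped at z ≈ 0.0624, where I predicted the hung height, so the screw is home. I'll ease up slightly, then release gently.

```bash
python3 -m inch '[{"delta_rot":[0,0,0],"xyz":[0,0,0.0004],"gripper":1},{"delta_rot":[0,0,0],"xyz":[0,0,0],"gripper":1},{"delta_rot":[0,0,0],"xyz":[0,0,0],"gripper":0.9}]' 5
python3 -m inch '[{"delta_rot":[0,0,0],"xyz":[0,0,0],"gripper":0.5},{"delta_rot":[0,0,0],"xyz":[0,0,0],"gripper":0.45},{"delta_rot":[0,0,0],"xyz":[0,0,0],"gripper":0.4},{"delta_rot":[0,0,0],"xyz":[0,0,0],"gripper":0.3},{"delta_rot":[0,0,0],"xyz":[0,0,0],"gripper":0.3},{"delta_rot":[0,0,0],"xyz":[0,0,0],"gripper":0.2},{"delta_rot":[0,0,0],"xyz":[0,0,0],"gripper":0.2}]'
```

```text
time: 12.55
eef_pos: [0.5318, -0.1294, 0.0621]
tcp_rot: [[-0.997, -0.072, 0.0], [-0.072, 0.997, -0.0], [-0.0, -0.0, -1.0]]
ft_force: [-1.4, -0.7, 0.4]
finger_gap: 0.437
finger_force: 5.0
time: 13.25
eef_pos: [0.5315, -0.1293, 0.0621]
tcp_rot: [[-0.997, -0.072, 0.0], [-0.072, 0.997, 0.0], [-0.0, 0.0, -1.0]]
ft_force: [0.2, -0.5, 0.2]
finger_gap: 0.79
finger_force: 0.0
```

```bash
python3 -m inch '[{"delta_rot":[0,0,0],"xyz":[0,0,0.015],"gripper":0.1},{"delta_rot":[0,0,0],"xyz":[0,0,0.03],"gripper":0.1},{"delta_rot":[0,0,0],"xyz":[0,0,0.04],"gripper":0.1},{"delta_rot":[0,0,0],"xyz":[0.01,0,0.04],"gripper":0.1},{"delta_rot":[0,0,0],"xyz":[0.02,0.01,0.04],"gripper":0.1},{"delta_rot":[0,0,0],"xyz":[0.02,0.03,0.03],"gripper":0.1},{"delta_rot":[0,0,0],"xyz":[0,0,0],"gripper":0.1},{"delta_rot":[0,0,0],"xyz":[0,0,0],"gripper":0.1}]'
python3 - <<'E'
from h import *
a,_=grab('scene'); b,_=grab('wrist'); 
o=np.hstack([cv2.resize(a[110:230,190:320,::-1],(390,360)),cv2.resize(b[:,:,::-1],(400,300),interpolation=cv2.INTER_AREA)[:, :, :].repeat(1,0) if 0 else cv2.copyMakeBorder(cv2.resize(b[:,:,::-1],(400,300)),0,60,0,0,0)])
cv2.imwrite('pics/d.png',o)
f=load('wrist'); v,u=np.mgrid[0:420,0:560]; P=world(f,u,v); print(arm.observe()['eef_pos'])
m=(f['d']>0)&(abs(P[...,1]+.132)<.024)&(P[...,0]>.485)&(P[...,0]<.585)&(P[...,2]>.07)&(P[...,2]<.11)
q=P[m]; 
if len(q)>50:
    A=np.c_[q[:,:2],np.ones(len(q))]; print('block top',len(q),np.linalg.lstsq(A,q[:,2],rcond=None)[0].round(3),q.min(0).round(3),q.max(0).round(3))
m=(f['d']>0)&(abs(P[...,1]+.132)<.04)&(P[...,0]>.465)&(P[...,0]<.49)&(P[...,2]>.164)&(P[...,2]<.182); print(m.sum(),np.median(P[m],0) if m.any() else 0)
E
```

```text
time: 14.05
eef_pos: [0.5823, -0.0881, 0.2591]
tcp_rot: [[-0.997, -0.075, 0.003], [-0.075, 0.997, -0.0], [-0.003, -0.0, -1.0]]
ft_force: [-0.9, -0.5, -1.8]
finger_gap: 0.902
finger_force: 0.0
[ 0.58038674 -0.09004555  0.25669669]
block top 3107 [-0.024 -0.026  0.096] [ 0.485 -0.153  0.07 ] [ 0.565 -0.109  0.09 ]
1769 [ 0.46954158 -0.13631708  0.1707601 ]
```

View pics/d.png

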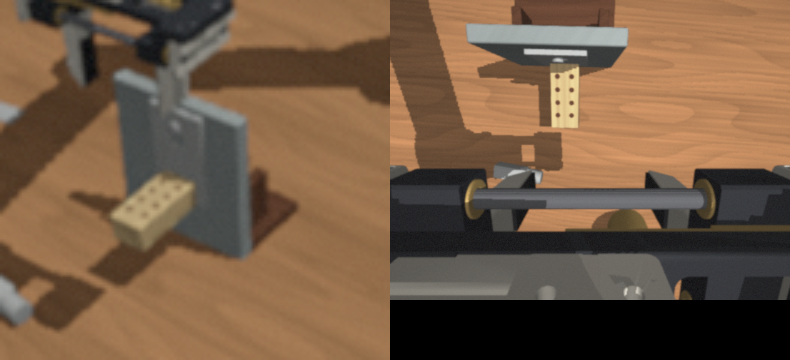

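The picture shows the block hanging on the board: screw head in the slot at (175,125) in the left crop, the block at (155,210), and the gripper clear of it. The plate top is at z ≈ 0.170 and the block top at ≈ 0.086, as expected for fully home. I'll let it settle briefly and hand the job in.

```bash
python3 -m inch '[{"delta_rot":[0,0,0],"xyz":[0.01,0,0.01],"gripper":0.1},{"delta_rot":[0,0,0],"xyz":[0,0,0],"gripper":0.1},{"delta_rot":[0,0,0],"xyz":[0,0,0],"gripper":0.1},{"delta_rot":[0,0,0],"xyz":[0,0,0],"gripper":0.1},{"delta_rot":[0,0,0],"xyz":[0,0,0],"gripper":0.1}]' | head -2; python3 -c "
from station import arm
print(arm.finish_job())"
```

```text
time: 14.65
eef_pos: [0.5907, -0.0896, 0.2664]
the job is handed in; nothing more can be done
None
```

The graver block hangs by its keyhole slot, fully home on the screw, the gripper is clear, and the job was handed in at about 15 s of the 67 s; `finish_job` gave no verdict.

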